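# Grease the lining machine's handwheel bearing

## Task

Crank the lining machine's handwheel round by its red knob until the yellow mark on its rim lines up with the yellow mark on the front of the casting, so that the grease passage opens. Then take the blue grease gun out of its stand, press its open lower end squarely onto the tilted brass grease nipple on the wheel's hub until it snaps over, and keep pushing until the orange spring collar is pressed fully home. Finish like that, still gripping the gun and holding it pressed home against the spring with the marks in line, and leave the paint pots and the brush jar where they stand.

Things in the scene. Friction and masses are not known exactly. Their poses are not given: they have to be found in the camera images.
- wheel (a joint): Turn of the level handwheel, rad: 0 with rim mark and nipple facing the casting's front mark (machine's -x), growing anticlockwise from above; starts at 1.5 to 3.0, so turn it back clockwise. Range -0.6 to 3.6. Stiff (0.3 N m, 4 N at the knob), stays where left.
- wheel_center (a point): Fixed centre of the handwheel on its upright axis, at rim height (88 mm above the table). The black rim is a ring of 80 mm radius, 14 mm thick, with three spokes; the dark hub is 52 mm wide, its top 16 mm above this point.
- knob_grip (a point): Middle of the upright red crank knob on the rim, 124 mm above the table: a cylinder 20 mm in diameter, 98 to 144 mm above the table, 80 mm from the wheel's axis; does not spin on its pin. With the wheel at 0 it stands on the machine's +y side.
- nipple_tip (a point): Centre of the brass nipple's top; turns with the wheel. z points out along the nipple, leaning 0.42 rad from vertical, away from the wheel's axis. Slippery post, 18 mm wide, rounded top; three spring balls 20 mm below the tip, which the gun snaps over (10 N, then they pull it on); under them the orange spring collar, a ring 36 mm wide, its free face 29 mm below the tip.
- collar (a joint): How far the orange spring collar is pushed down the nipple, m: 0 free, 0.010 fully home at its stop. The gun's lip pushes it; it takes 3 N to start and 10 N at the stop. The gun has snapped on at about 0.003.
- gun: Loose grease gun, 130 mm long, 0.3 kg: round blue barrel 32 mm wide (49 to 126 mm from the mouth), steel nose 35 mm wide. Origin at the centre of its open lower mouth, z toward its closed top. Flared mouth 27 mm, bore 21 mm wide, 43 mm deep. Stands mouth down; grip about 95 mm from the mouth. With the collar fully home the mouth is 39 mm below the nipple's tip.
- gun_mid (a point): Middle of the gun, on its axis 65 mm from the mouth; same axes as the gun.
- stand: Grey block 80 x 80 x 40 mm, fixed to the table, with a round hole 39.5 mm wide and 30 mm deep in which the gun stands (its mouth 10 mm above the table). Origin at the centre of the underside.
- machine: Fixed lining machine; origin on the table right below the handwheel's axis, front toward its -x. Green casting 190 x 190 x 55 mm; centred 255 mm to its +y a 180 mm steel turntable, 82 mm high, with a white bowl on it up to 145 mm above the table.
- red_pot: Bystander: open orange paint pot, 60 mm wide, 45 mm tall. Origin at the centre of its underside.
- green_pot: Bystander: open green paint pot, 60 mm wide, 45 mm tall. Origin at the centre of its underside.
- brush_jar: Bystander: white jar, 84 mm wide and 100 mm tall, with brushes standing up to 200 mm. Origin at the centre of its underside.

How it is judged:
By the outcome, as a careful person would: the job done as asked, in the order asked, and still so for the second after the job is handed in, while the arm keeps its last pose, push and grip.
It also fails if it takes over 58 s, if anything falls off the work surface, if the arm or the gripper's body presses on something with over 40 N, if the wrist force passes 120 N, or if a joint passes its speed limit or range.

## Robot

A 6-joint arm with a two-finger parallel gripper is mounted at the origin on the work surface. World frame = base frame: x ahead of the robot, y to its left, z up, the work surface at z = 0. Lengths are in m, angles in rad, forces in N, time in s.
With the tool pointing down it reaches from about 0.25 to 0.725 m from the base axis. Payload 9.7 kg.
Tool frame: the origin (TCP) lies midway between the tips of the shut fingers; the grasp point (between the pads) lies 19 mm behind it; z points along the fingers, y is the line along which they close (so a half turn about z gives the same grasp; the last joint's range is limited). The gripper opens to 85 mm and grips with 20 to 120 N. Pads are 22 mm wide; open, the fingers measure 114 mm over their backs; the gripper's body (76 mm by 85 mm) begins 54 mm behind the grasp point. The pads swing forward as they close: fully open they stand 13 mm farther back than shut.
Start: joints at [-1.329, 0.087, 0.176, 1.66, 0, 1.571], TCP at [0.132, -0.534, 0.231] pointing down, gripper open.
Joint ranges: [-3.13, 3.13], [-0.85, 1.81], [-1.15, 1.24], [-2.2, 2.28], [-1.44, 1.52], [-3.14, 3.14]. Speed limits (rad/s): [2.22, 2.22, 2.57, 3.14, 3.14, 3.14].

## Interface

Orientations are given as a unit quaternion [x, y, z, w].
In Python, from plant import manip, viewer gives the robot as it stands. The module is installed in compiled form; this text tells all that it offers.
- The arm moves only by the tool carry_out, never from a script. Its argument "increments" is one flat list of numbers, 6 for each row, row after row: the shift along the tool's x, y, z in mm, then the turn, a rotation vector about the tool's x, y, z in degrees. In form: [dx, dy, dz, rx, ry, rz, dx, dy, dz, rx, ry, rz, ...]. A call has 1 to 8 rows; each row is the pose to reach, as a shift and turn from the pose commanded when the call began, along the tool's axes at that moment; what a row does not reach only later rows make up. A row lasts 1/10 s, in which the tool goes at most 50 mm and 8.59 degrees, less where a joint would pass 70% of its speed; a pose out of reach is approached as far as the arm can. A call with a gripper value outside its range is refused whole. "grip" is the opening, from 0 (shut) to 1 (fully open), set as the call begins (left out, the last holds). The fingers move at their own pace and stop on an object; "squeeze" is the grip in N (left out, the last holds). Time passes only in rows, so rows that repeat a pose let the fingers close. It gives the time, the measured TCP pose, the force, the opening and the grip force at its end, in the units of the state.
- manip.get_state(): the state, without advancing time (a new reading comes with each control period).
- viewer.get_image(name): name is "scene" or "top" or "wrist"; returns (picture, depth): 480x640x3 uint8, blue, green, red; 480x640 float32, m along the optical axis (not along the pixel's ray), 0 where there is no reading.
- viewer.calibration(name): a dict with "fx", "fy", "cx", "cy" (pixels), "world_from_camera" (4x4, takes a point from camera to world coordinates); the wrist camera has in their place "hand_eye" (4x4, takes a point from camera to tool coordinates, whose origin is the TCP and whose axes are the flange's). Camera axes: x right, y down, z forward; pixel columns grow to the right and rows downward; lengths in m; the calibration is good to about 2 mm. The wrist camera is an equidistant fisheye: a pixel r from the principal point sees the ray r / f radians off the axis. A picture is of the moment at which its call begins: read the wrist's pose just before it. calibration takes no time and is no camera call.
- manip.hand_in(): hands the job in; it is judged then, once.
The state is a dict: "time": time; "joint_pos": joint angles; "dq": joint speeds; "joint_torque": joint torques, N m; "tcp_pos": TCP position; "tcp_rot": TCP orientation; "ft_force": force on the tool from outside, world axes, zero at the start; "torque": the same for the moment, N m; "width": opening from 0.0 (shut) to 1.0 (fully open); "grip_force": force on a finger pad.
Only numpy, scipy, OpenCV 4.12 (cv2) and the standard library are available. Lean on these libraries where they do the work, as an engineer would, in place of code of your own. Each camera call takes 0.05 s, during which the arm holds its last target. There are 200 camera calls.

## Working session

There is one attempt and no reset: what is moved stays moved. The work goes in short steps, Python scripts to look and compute and a tool call to move; the robot and the scene stay as the last step left them, time stands still between calls to the robot, and variables do not carry over. Pictures are saved under pics/ and viewed, at most 10 in all, crops included, and the job is handed in when it is done.

Besides the shell and the picture viewer there is one more tool, called after "Request:" as name(argument=value, ...) on one line, values as JSON. carry_out: Moves the arm, as the interface text tells. Its arguments: {"type":"object","properties":{"increments":{"type":"array","items":{"type":"number"}},"grip":{"type":"number"},"squeeze":{"type":"number"}},"required":["increments"]}

```bash
mkdir -p pics; ls; python3 - <<'E'
from plant import manip, viewer
import cv2,numpy as np
np.set_printoptions(precision=4,suppress=True)
for n in ("scene","top"):
    im,d=viewer.get_image(n); cv2.imwrite(f"pics/{n}0.png",im); np.save(f"pics/{n}0.npy",d)
    c=viewer.calibration(n); print(n,c)
print(viewer.calibration("wrist"))
s=manip.get_state(); print(s)
E
```

```text
pics
scene {'fx': 433.2920629641324, 'fy': 433.2920629641324, 'cx': 311.91121878627877, 'cy': 238.21773483814889, 'world_from_camera': array([[ 0.5041,  0.5362, -0.677 ,  1.0596],
       [ 0.8637, -0.317 ,  0.3919, -0.3851],
       [-0.0045, -0.7823, -0.6229,  0.574 ],
       [ 0.    ,  0.    ,  0.    ,  1.    ]])}
top {'fx': 475.70711383305166, 'fy': 475.70711383305166, 'cx': 317.52694435313697, 'cy': 237.13729357362337, 'world_from_camera': array([[-0.0247, -0.981 ,  0.1923,  0.4215],
       [-0.9997,  0.0248, -0.0021, -0.0898],
       [-0.0027, -0.1923, -0.9813,  0.9371],
       [ 0.    ,  0.    ,  0.    ,  1.    ]])}
{'fx': 371.64829954431775, 'fy': 371.64829954431775, 'cx': 326.12791897302566, 'cy': 236.17094401485318, 'hand_eye': array([[-0.0002, -0.9585, -0.2849,  0.0722],
       [ 1.    , -0.0003,  0.0004, -0.0008],
       [-0.0005, -0.2849,  0.9585, -0.1424],
       [ 0.    ,  0.    ,  0.    ,  1.    ]])}
{'time': 0.1, 'joint_pos': array([-1.329 ,  0.0874,  0.1752,  1.6598, -0.    ,  1.5708]), 'dq': array([-0.0004, -0.0021,  0.0025,  0.002 ,  0.0007, -0.    ]), 'joint_torque': array([ -0.001 , -52.1561,  46.5653,   0.0161,   0.0001,   0.    ]), 'tcp_pos': array([ 0.1316, -0.5338,  0.2306]), 'tcp_rot': array([ 0.9927,  0.1206, -0.0001, -0.0006]), 'ft_force': array([ 0.9243, -0.1987,  0.0741]), 'torque': array([ 0.0588, -0.0459, -0.0015]), 'grip_force': 0.0, 'width': 0.998321552939716}
```

View pics/top0.png

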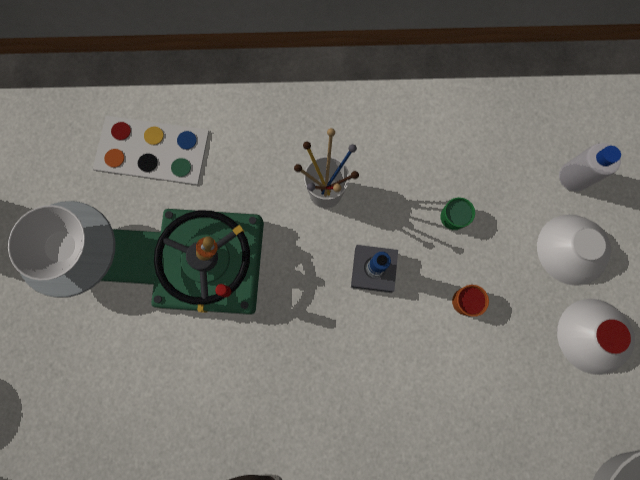

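View pics/scene0.png

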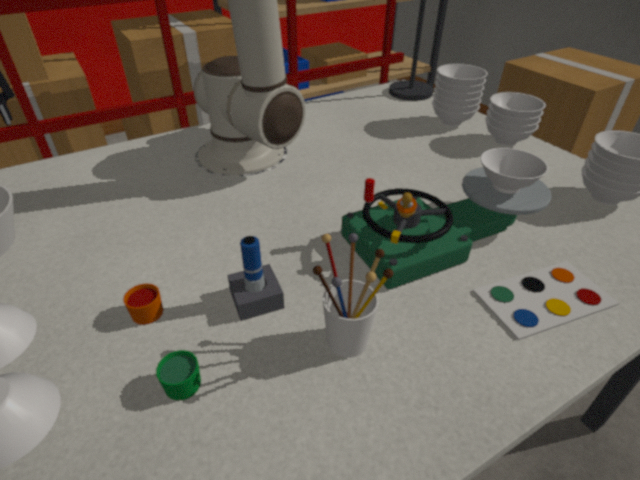

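The top view shows the handwheel at (202,257), the rim mark at (238,231), the front mark at (200,309), the knob at (222,290), the gun top at (380,262), the stand around (375,270), the pots at (458,213) and (471,300), and the jar at (325,183). The scene view agrees.

```bash
cat > h.py <<'E'
import numpy as np,cv2
from plant import manip,viewer
from scipy.spatial.transform import Rotation as R
from scipy.optimize import least_squares
np.set_printoptions(precision=4,suppress=True)
def cloud(n,im,d):
    c=viewer.calibration(n); v,u=np.mgrid[:480,:640]
    x=(u-c["cx"])/c["fx"]*d; y=(v-c["cy"])/c["fy"]*d
    P=np.stack([x,y,d,np.ones_like(d)],-1)@c["world_from_camera"].T
    return P[...,:3]
def circ(p,r=None):
    f=lambda q:np.hypot(p[:,0]-q[0],p[:,1]-q[1])-(r or q[2])
    return least_squares(f,[*p[:,:2].mean(0),r or .03],loss="soft_l1",f_scale=.002).x
E
python3 - <<'E'
from h import *
for n in ("scene","top"):
    im=cv2.imread(f"pics/{n}0.png"); d=np.load(f"pics/{n}0.npy"); P=cloud(n,im,d)
    ok=d>0; hsv=cv2.cvtColor(im,cv2.COLOR_BGR2HSV); H,S,V=[hsv[...,i].astype(int) for i in range(3)]
    X,Y,Z=P[...,0],P[...,1],P[...,2]
    near=ok&(X>.2)&(X<.65)&(Y>-.35)&(Y<.3)
    t=ok&(X>.3)&(X<.6)&(abs(Y+.05)<.3)&(S<40)&(Z<.01); print(n,"table z",np.median(Z[t]))
    rim=near&(V<60)&(abs(Z-.09)<.02)&(Y>0)
    c=circ(P[rim]); print("rim dark",rim.sum(),c, np.median(Z[rim]))
    w=c[:2]
    rr=np.hypot(X-w[0],Y-w[1]); rim2=rim&(abs(rr-.08)<.02); c=circ(P[rim2],.08); print("rim r80",rim2.sum(),c[:2])
    def rep(name,m):
        p=P[m]; print(name,m.sum(),"med",np.median(p,0),"min",p.min(0),"max",p.max(0))
        return p
    red=near&((H<5)|(H>175))&(S>180)&(V>60)&(Z>.095)&(Y>-.05); p=rep("knob",red); print(circ(p,.010)[:2])
    yel=near&(H>18)&(H<32)&(S>150)&(V>90)&(Y>0)
    rep("yel rim",yel&(Z>.08)&(rr>.06)&(rr<.1)); rep("yel front",yel&(Z<.08))
    br=near&(H>5)&(H<25)&(S>120)&(rr<.06)&(Z>.1); rep("brass",br)
    bl=near&(H>100)&(H<125)&(S>130)&(Y<-.05)&(X<.5); p=rep("gun",bl&(Z>.07)); 
    top=bl&(Z>.13); 
    print("circ",circ(p,.016)[:2]); 
    if top.sum():rep("guntop",top)
    st=near&(abs(Z-.04)<.005)&(S<90)&(V<110)&(Y>-.25)&(Y<-.08); p=rep("stand",st)
    print(cv2.minAreaRect((p[:,:2]*1000).astype(np.float32)))
    ca=near&(H>65)&(H<95)&(S>80)&(abs(Z-.055)<.006)&(Y>.02); p=rep("cast",ca); print(cv2.minAreaRect((p[:,:2]*1000).astype(np.float32)))
    bw=near.copy(); bw=ok&(Z>.11)&(Z<.17)&(Y>.2)&(Y<.45)&(S<40)&(X>.25)&(X<.6); rep("bowl",bw)
    jar=near&(Z>.06)&(Z<.21)&(X>.45)&(Y<.0);rep("jar",jar)
E
```

```text
scene table z -0.0007638000473638717
rim dark 1869 [0.5605 0.1144 0.0767] 0.09175462143925367
rim r80 1312 [0.5611 0.1136]
knob 159 med [0.4993 0.0667 0.1245] min [0.4869 0.0601 0.0999] max [0.5033 0.0766 0.1451]
[0.4912 0.0714]
yel rim 85 med [0.6061 0.0495 0.0939] min [0.5058 0.0423 0.0813] max [0.6124 0.17   0.0975]
yel front 28 med [0.4739 0.1251 0.0581] min [ 0.3962  0.081  -0.0009] max [0.5685 0.1898 0.0686]
brass 322 med [0.5766 0.0936 0.12  ] min [0.5521 0.0842 0.1   ] max [0.5868 0.1396 0.1495]
  return _methods._mean(a, axis=axis, dtype=dtype,
  ret = um.true_divide(
Traceback (most recent call last):
ValueError: zero-size array to reduction operation minimum which has no identity
```

```bash
python3 - <<'E' 2>&1 | grep -v Warn
from h import *
for n in ("scene","top"):
    im=cv2.imread(f"pics/{n}0.png"); d=np.load(f"pics/{n}0.npy"); P=cloud(n,im,d)
    ok=d>0; hsv=cv2.cvtColor(im,cv2.COLOR_BGR2HSV); H,S,V=[hsv[...,i].astype(int) for i in range(3)]
    X,Y,Z=P[...,0],P[...,1],P[...,2]
    near=ok&(X>.2)&(X<.65)&(Y>-.35)&(Y<.3)
    rr=np.hypot(X-.561,Y-.1136)
    print(n)
    def rep(name,m):
        p=P[m]; print(name,m.sum(),*( ["med",np.median(p,0),"min",p.min(0),"max",p.max(0)] if len(p) else []))
        return p
    rim2=near&(V<60)&(abs(rr-.08)<.02)&(Z>.08); p=rep("rim",rim2);print(circ(p,.08)[:2],circ(p))
    red=near&((H<5)|(H>175))&(S>180)&(V>60)&(Z>.095)&(Y>-.05); p=rep("knob",red); print(circ(p,.010)[:2])
    yel=near&(H>18)&(H<32)&(S>150)&(V>90)&(Y>0)
    rep("yel rim",yel&(Z>.08)&(rr>.06)&(rr<.1)); rep("yel front",yel&(Z<.08)&(Z>.03)&(X<.49))
    br=near&(H>3)&(H<25)&(S>120)&(rr<.06)&(Z>.1); rep("brass",br)
    bl=near&(H>95)&(H<130)&(S>100)&(abs(X-.54)<.06)&(abs(Y+.22)<.1); p=rep("gun",bl&(Z>.06)); 
    top=bl&(Z>.135); p=rep("guntop",top)
    st=near&(abs(Z-.04)<.006)&(abs(X-.54)<.09)&(abs(Y+.22)<.1); p=rep("stand",st)
    if len(p):print(cv2.minAreaRect((p[:,:2]*1000).astype(np.float32)))
    ca=near&(H>55)&(H<95)&(S>80)&(abs(Z-.055)<.006)&(Y>.0); p=rep("cast",ca); print(cv2.minAreaRect((p[:,:2]*1000).astype(np.float32)))
    bw=ok&(Z>.11)&(Z<.17)&(Y>.25)&(Y<.5)&(S<40)&(X>.4)&(X<.7); rep("bowl",bw)
    jar=ok&(Z>.06)&(Z<.21)&(X>.62)&(Y<.0)&(Y>-.3);rep("jar",jar)
    for u,v in ((380,262),(375,275),(325,183),(458,213),(471,300),(60,245)): 
        if n=="top": print(u,v,P[v,u],hsv[v,u])
E
```

```text
scene
rim 1314 med [0.582  0.1111 0.0921] min [0.478  0.0298 0.081 ] max [0.6445 0.1999 0.0962]
[0.5611 0.1136] [0.5613 0.1135 0.0791]
knob 159 med [0.4993 0.0667 0.1245] min [0.4869 0.0601 0.0999] max [0.5033 0.0766 0.1451]
[0.4912 0.0714]
yel rim 85 med [0.6061 0.0495 0.0939] min [0.5058 0.0423 0.0813] max [0.6124 0.17   0.0975]
yel front 25 med [0.4749 0.1251 0.0582] min [0.4659 0.1202 0.0555] max [0.4875 0.1307 0.0597]
brass 322 med [0.5766 0.0936 0.12  ] min [0.5521 0.0842 0.1   ] max [0.5868 0.1396 0.1495]
gun 604 med [ 0.5489 -0.2042  0.1095] min [ 0.5285 -0.216   0.0608] max [ 0.5534 -0.1863  0.1402]
guntop 64 med [ 0.5436 -0.2044  0.1359] min [ 0.532  -0.2154  0.135 ] max [ 0.5508 -0.1892  0.1402]
stand 1208 med [ 0.5502 -0.2094  0.0391] min [ 0.4909 -0.2456  0.034 ] max [ 0.5826 -0.1553  0.046 ]
((536.0923461914062, -200.2700653076172), (80.33983612060547, 83.82852172851562), 81.5579833984375)
cast 2826 med [0.599  0.0802 0.054 ] min [0.4616 0.0161 0.049 ] max [0.6499 0.2154 0.0606]
((561.939208984375, 115.79212188720703), (188.53602600097656, 185.1771697998047), 84.6208801
[... 1072 characters left out ...]
453, 80.35298156738281), 81.19315338134766)
cast 5085 med [0.545  0.1067 0.0543] min [0.4561 0.0175 0.0491] max [0.65   0.2183 0.0608]
((556.913818359375, 117.60889434814453), (188.4268341064453, 187.28045654296875), 84.78089904785156)
bowl 2565 med [0.5914 0.4028 0.1286] min [0.516  0.3067 0.11  ] max [0.6452 0.439  0.1434]
jar 1576 med [ 0.7089 -0.1134  0.1008] min [ 0.6426 -0.1627  0.0601] max [ 0.7536 -0.0543  0.1964]
380 262 [ 0.5327 -0.1964  0.1364] [90 14 18]
375 275 [ 0.5197 -0.1965  0.0565] [90  9 85]
325 183 [ 0.7011 -0.1087  0.0533] [ 19 120  64]
458 213 [ 0.639  -0.3664  0.036 ] [ 73 108  73]
471 300 [ 0.4703 -0.3769  0.0368] [  0 203  88]
60 245 [0.5838 0.3726 0.0947] [18 14 94]
```

Request:
carry_out(increments=[274, -278, 0, 0, 0, -66, 274, -278, 0, 0, 0, -66, 274, -278, 0, 0, 0, -66, 274, -278, 0, 0, 0, -66, 274, -278, 0, 0, 0, -66, 274, -278, 0, 0, 0, -66, 274, -278, 0, 0, 0, -66, 274, -278, 0, 0, 0, -66], grip=1)

```text
time: 0.9
tcp_pos: [0.3317, -0.1962, 0.2312]
tcp_rot: [0.765, 0.644, 0.0, 0.0]
ft_force: [0.8, -0.5, 0.6]
width: 1.0
grip_force: 0.0
```

```bash
cat >> h.py <<'E'
def down(ang): # tool z down, tool x at ang deg from world x
    return R.from_euler('z',ang,degrees=True)*R.from_euler('x',180,degrees=True)
def tilted(yaw,lean): # tool x toward machine -x side, z = -nipple axis; yaw machine deg
    a=np.deg2rad(lean); z=R.from_euler('z',yaw,degrees=True).apply([np.sin(a),0,-np.cos(a)])
    y=R.from_euler('z',yaw,degrees=True).apply([0,1,0]); return R.from_matrix(np.array([np.cross(y,z),y,z]).T)
def inc(p,Rt,s=None):
    s=s or manip.get_state(); R0=R.from_quat(s["tcp_rot"])
    print("t",s["time"],"inc mm",np.round(R0.inv().apply(np.array(p)-s["tcp_pos"])*1000,1),"deg",np.round((R0.inv()*Rt).as_rotvec(degrees=True),1))
def st():
    s=manip.get_state(); 
    for k in ("time","joint_pos","tcp_pos","ft_force","torque","width","grip_force"): print(k,np.round(s[k],4))
    print("axes\n",R.from_quat(s["tcp_rot"]).as_matrix())
E
python3 - <<'E'
from h import *
st(); inc([.492,.071,.2],down(214.7))
E
```

```text
time 0.9
joint_pos [-0.5343 -0.3025 -0.1794  1.6936  0.0002  1.2071]
tcp_pos [ 0.3317 -0.1962  0.2312]
ft_force [ 0.8293 -0.463   0.636 ]
torque [-0.0794 -0.0263 -0.0117]
width 1.0004
grip_force 0.0
axes
 [[ 0.1698  0.9855  0.0003]
 [ 0.9855 -0.1698 -0.    ]
 [ 0.      0.0003 -1.    ]]
t 0.9 inc mm [290.6 112.6  31.3] deg [   0.     0.  -134.5]
```

Request:
carry_out(increments=[291, 113, 31, 0, 0, -66, 291, 113, 31, 0, 0, -66, 291, 113, 31, 0, 0, -66, 291, 113, 31, 0, 0, -66, 291, 113, 31, 0, 0, -66, 291, 113, 31, 0, 0, -66, 291, 113, 31, 0, 0, -66, 291, 113, 31, 0, 0, -66])

```text
time: 1.7
tcp_pos: [0.494, 0.0702, 0.1988]
tcp_rot: [0.289, 0.957, -0.0, -0.001]
ft_force: [-0.9, -0.2, -0.7]
width: 0.997
grip_force: 0.0
```

Request:
carry_out(increments=[0, 0, 0, 0, 0, -68, 0, 0, 0, 0, 0, -68, 0, 0, 0, 0, 0, -68, 0, 0, 0, 0, 0, -68, 0, 0, 0, 0, 0, -68, 0, 0, 0, 0, 0, -68, 0, 0, 0, 0, 0, -68, 0, 0, 0, 0, 0, -68])

```text
time: 2.5
tcp_pos: [0.4935, 0.0681, 0.1999]
tcp_rot: [-0.294, 0.956, 0.0, -0.0]
ft_force: [-0.2, -0.3, 0.2]
width: 1.0
grip_force: 0.0
```

```bash
python3 - <<'E'
from h import *
st(); inc([.492,.071,.108],down(214.7))
im,d=viewer.get_image("wrist"); cv2.imwrite("pics/w1.png",im)
E
```

```text
time 2.5
joint_pos [ 0.137  -0.0457 -0.0198  1.5975  0.     -0.4599]
tcp_pos [0.4935 0.0681 0.1999]
ft_force [-0.247  -0.2937  0.2068]
torque [-0.0282  0.0079  0.0427]
width 0.9998
grip_force 0.0
axes
 [[-0.827  -0.5621 -0.0007]
 [-0.5621  0.827  -0.0001]
 [ 0.0007  0.0003 -1.    ]]
t 2.5 inc mm [-0.5  3.2 91.9] deg [ 0.  -0.  -0.5]
```

View pics/w1.png

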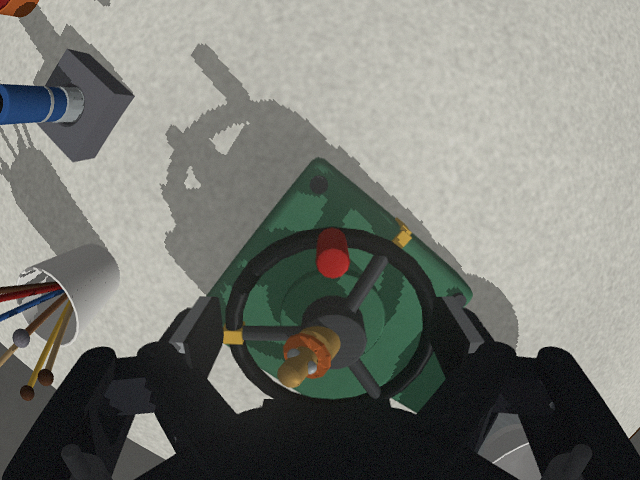

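The wrist view shows the knob top at (333,262), roughly centred between the open fingers; the nipple at (300,360) is clear of them. I'll descend and grip.

Request:
carry_out(increments=[-0.5, 3, 40, 0, 0, -0.5, -0.5, 3, 75, 0, 0, -0.5, -0.5, 3, 92, 0, 0, -0.5, -0.5, 3, 92, 0, 0, -0.5])

```text
time: 2.95
tcp_pos: [0.4907, 0.0706, 0.1054]
tcp_rot: [-0.294, 0.956, 0.0, -0.002]
ft_force: [-0.0, 0.0, -0.5]
width: 0.996
grip_force: 0.0
```

Request:
carry_out(increments=[0, 0, 0, 0, 0, 0, 0, 0, 0, 0, 0, 0, 0, 0, 0, 0, 0, 0, 0, 0, 0, 0, 0, 0, 0, 0, 0, 0, 0, 0, 0, 0, 0, 0, 0, 0, 0, 0, 0, 0, 0, 0], grip=0, squeeze=50)

```text
time: 3.65
tcp_pos: [0.4927, 0.0709, 0.1091]
tcp_rot: [-0.295, 0.955, -0.0, 0.001]
ft_force: [-1.2, 0.6, 6.1]
width: 0.217
grip_force: 48.7
```

```bash
python3 - <<'E'
from h import *
st()
E
```

```text
time 3.65
joint_pos [ 0.1429 -0.0504 -0.1991  1.4209  0.0001 -0.4566]
tcp_pos [0.4927 0.0709 0.1091]
ft_force [-1.1737  0.6347  6.1118]
torque [0.1329 0.2711 0.0084]
width 0.2169
grip_force 48.6793
axes
 [[-0.8256 -0.5642  0.0011]
 [-0.5642  0.8256  0.0003]
 [-0.0011 -0.0004 -1.    ]]
```

Request:
carry_out(increments=[-0.3, 7.5, 0, 0, 0, 5.4, -1.4, 14.9, 0, 0, 0, 10.8, -3.1, 22.1, 0, 0, 0, 16.1, -5.5, 29.2, 0, 0, 0, 21.5, -8.6, 36, 0, 0, 0, 26.9, -12.3, 42.5, 0, 0, 0, 32.3, -16.5, 48.6, 0, 0, 0, 37.6, -21.4, 54.3, 0, 0, 0, 43])

```text
time: 4.45
tcp_pos: [0.4778, 0.1282, 0.1091]
tcp_rot: [0.077, 0.997, 0.0, -0.001]
ft_force: [-12.5, 1.2, 11.0]
width: 0.218
grip_force: 49.4
```

```bash
python3 - <<'E'
from h import *
st()
E
```

```text
time 4.45
joint_pos [ 0.2615 -0.0542 -0.2027  1.4244  0.0013  0.4153]
tcp_pos [0.4778 0.1282 0.1091]
ft_force [-12.4923   1.1908  10.9602]
torque [0.2493 2.1435 0.3705]
width 0.218
grip_force 49.3505
axes
 [[-0.9882  0.1532 -0.0024]
 [ 0.1532  0.9882  0.0006]
 [ 0.0025  0.0003 -1.    ]]
```

Request:
carry_out(increments=[2.4, 7.5, 0, 0, 0, 5.4, 1.4, 15, 0, 0, 0, 10.8, -0.3, 22.2, 0, 0, 0, 16.1, -2.8, 29.3, 0, 0, 0, 21.5, -5.9, 36.2, 0, 0, 0, 26.9, -9.6, 42.7, 0, 0, 0, 32.3, -13.8, 48.8, 0, 0, 0, 37.6, -18.7, 54.6, 0, 0, 0, 43])

```text
time: 5.25
tcp_pos: [0.5057, 0.1808, 0.1091]
tcp_rot: [0.436, 0.9, 0.001, -0.001]
ft_force: [-5.6, 9.4, 6.1]
width: 0.223
grip_force: 49.7
```

```bash
python3 - <<'E'
from h import *
st()
p=manip.get_state()["tcp_pos"]; C=np.array([.5565,.1158]); v=p[:2]-C; print(np.hypot(*v),np.degrees(np.arctan2(v[1],v[0])))
E
```

```text
time 5.25
joint_pos [ 0.3416  0.0438 -0.1051  1.4213  0.0034  1.2447]
tcp_pos [0.5057 0.1808 0.1091]
ft_force [-5.6024  9.4104  6.098 ]
torque [1.5191 1.1016 0.4596]
width 0.2233
grip_force 49.6534
axes
 [[-0.6192  0.7853 -0.0006]
 [ 0.7853  0.6192  0.0034]
 [ 0.003   0.0017 -1.    ]]
0.08250286514554203 127.99250880142189
```

Request:
carry_out(increments=[0.6, 8.5, 0, 0, 0, 5.4, -0.4, 16.5, 0, 0, 0, 10.8, -2.2, 24, 0, 0, 0, 16.1, -4.6, 31.3, 0, 0, 0, 21.5, -7.8, 38.2, 0, 0, 0, 26.9, -11.5, 44.9, 0, 0, 0, 32.3, -15.8, 51, 0, 0, 0, 37.6, -21.1, 57.3, 0, 0, 0, 43.4])

```text
time: 6.05
tcp_pos: [0.5643, 0.2006, 0.1092]
tcp_rot: [0.738, 0.675, 0.002, -0.002]
ft_force: [-3.2, 11.1, 4.1]
width: 0.216
grip_force: 49.7
```

```bash
python3 - <<'E'
from h import *
st()
C=viewer.calibration
for n in ("top","wrist"):
    s=manip.get_state(); im,d=viewer.get_image(n); cv2.imwrite(f"pics/{n}2.png",im); np.save(f"pics/{n}2.npy",d)
im=cv2.imread("pics/top2.png")[190:330,140:280]; w=cv2.imread("pics/wrist2.png")
a=cv2.resize(im,None,fx=3,fy=3,interpolation=cv2.INTER_CUBIC); b=cv2.resize(w,(400,300)); o=np.zeros((420,800,3),np.uint8); o[:420,:420]=a; o[:285,420:]=cv2.resize(w,(380,285)); cv2.imwrite("pics/c2.png",o)
E
```

```text
time 6.05
joint_pos [0.3394 0.1893 0.0542 1.4337 0.0044 1.9999]
tcp_pos [0.5643 0.2006 0.1092]
ft_force [-3.1575 11.145   4.1073]
torque [2.0909 0.5973 0.088 ]
width 0.2157
grip_force 49.7167
axes
 [[ 0.0896  0.996   0.0005]
 [ 0.996  -0.0896  0.0048]
 [ 0.0048  0.     -1.    ]]
```

View pics/c2.png

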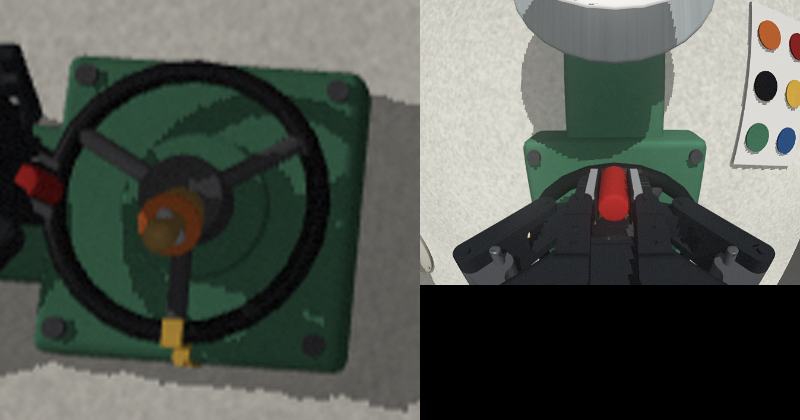

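```bash
python3 - <<'E'
from h import *
for n,f in (("top","top2"),("top","top0"),("scene","scene0")):
    im=cv2.imread(f"pics/{f}.png"); d=np.load(f"pics/{f}.npy"); P=cloud(n,im,d); ok=d>0
    hsv=cv2.cvtColor(im,cv2.COLOR_BGR2HSV); H,S,V=[hsv[...,i].astype(int) for i in range(3)]
    X,Y,Z=P[...,0],P[...,1],P[...,2]
    rr=np.hypot(X-.5565,Y-.1167)
    rim=ok&(V<60)&(abs(rr-.08)<.012)&(Z>.08)&(Z<.1)&(Y<.17); c=circ(P[rim],.08)[:2]
    yel=ok&(H>16)&(H<34)&(S>120)&(V>70)&(X>.43)&(X<.65)&(Y>0)&(Y<.2)
    ym=yel&(Z>.085)&(abs(rr-.08)<.02); yf=yel&(Z<.075)&(Z>.045)&(X<.49)
    a=lambda m:np.degrees(np.arctan2(*(P[m][:,:2].mean(0)-c)[::-1]))%360
    print(f,"c",c,"mark",ym.sum(),P[ym].mean(0),a(ym),"front",yf.sum(),P[yf].mean(0),a(yf))
    bw=ok&(Z>.12)&(Z<.17)&(Y>.25)&(Y<.5)&(S<50)&(X>.45)&(X<.7)
    rimb=P[bw&(Z>.138)]; b=circ(rimb)
    print("bowl",len(rimb),b,np.degrees(np.arctan2(b[1]-c[1],b[0]-c[0])))
    tt=ok&(abs(Z-.082)<.004)&(Y>.25)&(S<60)&(X>.4)&(X<.75); b=circ(P[tt]); print('tt',tt.sum())
    # casting edges: front edge line
    g=ok&(H>55)&(H<95)&(S>80)&(abs(Z-.055)<.004)&(X>.44)&(X<.68)&(Y>.01)&(Y<.215)
    hull=cv2.minAreaRect((P[g][:,:2]*1000).astype(np.float32)); print(hull)
    if f!="scene0":
        e=[]
        for y0 in np.arange(.05,.19,.005):
            q=g&(abs(Y-y0)<.0025)
            if q.sum()>3: e.append((y0,X[q].min(),X[q].max()))
        e=np.array(e); print("front slope deg",np.degrees(np.arctan(np.polyfit(e[:,0],e[:,1],1)[0])),"back",np.degrees(np.arctan(np.polyfit(e[:,0],e[:,2],1)[0])))
E
```

```text
top2 c [0.5565 0.1178] mark 71 [0.478  0.1232 0.0954] 175.9996363960267 front 33 [0.4664 0.1276 0.0565] 173.7615152473766h.py:13: RuntimeWarning: Mean of empty slice.
  return least_squares(f,[*p[:,:2].mean(0),r or .03],loss="soft_l1",f_scale=.002).x
  ret = um.true_divide(
Traceback (most recent call last):
  File "h.py", line 13, in circ
    return least_squares(f,[*p[:,:2].mean(0),r or .03],loss="soft_l1",f_scale=.002).x
           ~~~~~~~~~~~~~^^^^^^^^^^^^^^^^^^^^^^^^^^^^^^^^^^^^^^^^^^^^^^^^^^^^^^^^^^^
ValueError: Initial guess is outside of provided bounds
```

```bash
python3 - <<'E' 2>&1
from h import *
for n,f in (("top","top2"),("top","top0"),("scene","scene0")):
    im=cv2.imread(f"pics/{f}.png"); d=np.load(f"pics/{f}.npy"); P=cloud(n,im,d); ok=d>0
    hsv=cv2.cvtColor(im,cv2.COLOR_BGR2HSV); H,S,V=[hsv[...,i].astype(int) for i in range(3)]
    X,Y,Z=P[...,0],P[...,1],P[...,2]
    rr=np.hypot(X-.5565,Y-.1167)
    rim=ok&(V<60)&(abs(rr-.08)<.012)&(Z>.08)&(Z<.1)&(Y<.17); c=circ(P[rim],.08)[:2]; print(f,c)
    g=ok&(H>55)&(H<95)&(S>80)&(abs(Z-.055)<.004)&(X>.44)&(X<.68)&(Y>.01)&(Y<.225)
    G=P[g]
    def ang(k,sgn,lo,hi):
        e=[]
        for y0 in np.arange(lo,hi,.005):
            q=G[abs(G[:,1-k]-y0)<.0025]
            if len(q)>3: e.append((y0,(sgn*q[:,k]).max()*sgn))
        e=np.array(e); co=np.polyfit(e[:,0],e[:,1],1); r=abs(e[:,1]-np.polyval(co,e[:,0])); e=e[r<.004]; co=np.polyfit(e[:,0],e[:,1],1)
        return np.degrees(np.arctan(co[0])).round(2),co
    # front/back edges x(y), right edge y(x)
    F,B,Rt=ang(0,-1,.04,.19),ang(0,1,.04,.19),ang(1,-1,.49,.63); print("front",F[0],"back",B[0],"right",Rt[0], "midx at yc",(np.polyval(F[1],c[1])+np.polyval(B[1],c[1]))/2, len(G))
    bw=ok&(Z>.12)&(Z<.17)&(Y>.25)&(Y<.5)&(S<60)&(X>.45)&(X<.7)
    rimb=P[bw]
    if len(rimb)>50: b=circ(rimb); print("bowl",len(rimb),b,np.degrees(np.arctan2(b[1]-c[1],b[0]-c[0])))
E
```

```text
top2 [0.5565 0.1178]
front 5.89 back 0.55 right -4.98 midx at yc 0.5547829617282083 5054
top0 [0.5564 0.1175]
front 6.1 back 5.16 right -5.28 midx at yc 0.5569964799996199 4959
bowl 1868 [0.5802 0.3704 0.0595] 84.64043819859027
scene0 [0.5612 0.1144]
front 39.67 back 4.85 right -5.0 midx at yc 0.5782690210266808 2810
bowl 1195 [0.5815 0.3695 0.0594] 85.44704399211426
```

Request:
carry_out(increments=[2, 1.2, 0, 0, 0, 0.8, 2, 2.4, 0, 0, 0, 1.5, 2, 2.4, 0, 0, 0, 1.5, 2, 2.4, 0, 0, 0, 1.5])

```text
time: 6.55
tcp_pos: [0.5668, 0.2004, 0.1092]
tcp_rot: [0.746, 0.666, 0.001, -0.0]
ft_force: [-2.7, 2.4, 6.4]
width: 0.218
grip_force: 49.9
```

```bash
cat > marks.py <<'E'
from h import *
import sys
st(); acc=[]
for n in ["top"]*4:
    im,d=viewer.get_image(n); P=cloud(n,im,d); ok=d>0
    hsv=cv2.cvtColor(im,cv2.COLOR_BGR2HSV); H,S,V=[hsv[...,i].astype(int) for i in range(3)]
    X,Y,Z=P[...,0],P[...,1],P[...,2]; rr=np.hypot(X-.5565,Y-.1167)
    rim=ok&(V<60)&(abs(rr-.08)<.012)&(Z>.08)&(Z<.1)&(Y<.17); c=circ(P[rim],.08)[:2]
    yel=ok&(H>16)&(H<34)&(S>120)&(V>70)&(X>.43)&(X<.65)&(Y>0)&(Y<.2)
    ym=yel&(Z>.085)&(abs(rr-.08)<.02); yf=yel&(Z<.075)&(Z>.045)&(X<.49)
    a=lambda m:np.degrees(np.arctan2(*(P[m][:,:2].mean(0)-c)[::-1]))%360
    acc.append([*c,a(ym),a(yf),*P[ym].mean(0),*P[yf].mean(0)])
print(np.mean(acc,0),np.std(acc,0)[2:4])
cv2.imwrite(f"pics/{sys.argv[1]}.png",cv2.resize(im[190:330,140:280],None,fx=4,fy=4,interpolation=cv2.INTER_CUBIC))
E
python3 marks.py m3
```

```text
time 6.55
joint_pos [0.3393 0.1958 0.0616 1.4356 0.001  2.024 ]
tcp_pos [0.5668 0.2004 0.1092]
ft_force [-2.7238  2.3502  6.4221]
torque [ 0.4499  0.5758 -0.0332]
width 0.2178
grip_force 49.8722
axes
 [[ 0.1137  0.9935  0.0007]
 [ 0.9935 -0.1137  0.0013]
 [ 0.0014  0.0005 -1.    ]]
[  0.5564   0.1177 174.0629 173.928    0.4781   0.1259   0.0953   0.4668
   0.1273   0.0567] [0.0385 0.0568]
```

Request:
carry_out(increments=[0, 0, 0, 0, 0, 0, 0, 0, 0, 0, 0, 0, 0, 0, 0, 0, 0, 0, 0, 0, 0, 0, 0, 0, 0, 0, -50, 0, 0, 0, 0, 0, -100, 0, 0, 0, 0, 0, -145, 0, 0, 0, 0, 0, -145, 0, 0, 0], grip=1)

```text
time: 7.55
tcp_pos: [0.5682, 0.2001, 0.2605]
tcp_rot: [0.746, 0.666, 0.005, 0.002]
ft_force: [0.8, -0.4, 0.4]
width: 0.999
grip_force: 0.0
```

```bash
python3 marks.py m4;  python3 - <<'E'
from h import *
inc([.5355,-.1995,.25],down(130)); inc([.5355,-.1995,.25],down(174.8))
im,d=viewer.get_image("scene"); cv2.imwrite("pics/s4.png",im); np.save("pics/s4.npy",d)
E
```

```text
time 7.55
joint_pos [ 0.3387  0.2211  0.3842  1.7241 -0.0001  2.0239]
tcp_pos [0.5682 0.2001 0.2605]
ft_force [ 0.7705 -0.4407  0.3835]
torque [ 0.0414 -0.0246 -0.0112]
width 0.9989
grip_force 0.0
axes
 [[ 0.1142  0.9934  0.0093]
 [ 0.9935 -0.1142  0.0032]
 [ 0.0043  0.0089 -1.    ]]
[  0.5564   0.1178 174.1153 173.9535   0.4781   0.1258   0.0954   0.4668
   0.1273   0.0568] [0.0503 0.0327]
t 7.75 inc mm [-400.    14.7    2.2] deg [ -0.1   0.  -46.5]
t 7.75 inc mm [-400.    14.7    2.2] deg [ -0.1  -0.  -91.3]
```

View pics/m4.png

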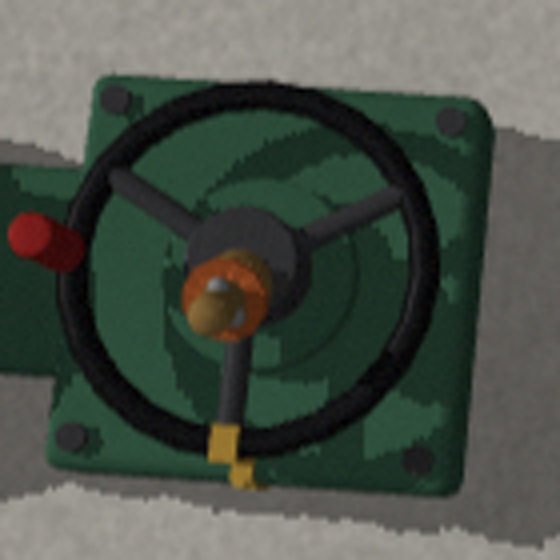

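Rim mark (224,442) and front mark (243,474) line up once the height parallax is taken out: 174.1° against 173.9°. Next is the gun.

Request:
carry_out(increments=[-50, 2, 0, 0, 0, -8, -100, 4, 0, 0, 0, -16, -150, 6, 0, 0, 0, -24, -200, 8, 0, 0, 0, -32, -250, 10, 0, 0, 0, -40, -300, 12, 0, 0, 0, -48, -350, 13, 0, 0, 0, -56, -400, 15, 0, 0, 0, -64])

```text
time: 8.6
tcp_pos: [0.537, -0.1793, 0.2519]
tcp_rot: [0.286, 0.958, 0.0, -0.001]
ft_force: [0.7, 0.4, 0.1]
width: 0.999
grip_force: 0.0
```

```bash
python3 - <<'E'
from h import *
st(); inc([.5355,-.1995,.16],down(174.8))
top,dt=viewer.get_image("top"); sc,ds=cv2.imread("pics/s4.png"),np.load("pics/s4.npy")
for n,im,d in (("top",top,dt),("scene",sc,ds)):
    P=cloud(n,im,d); hsv=cv2.cvtColor(im,cv2.COLOR_BGR2HSV); H,S,V=[hsv[...,i].astype(int) for i in range(3)]
    X,Y,Z=P[...,0],P[...,1],P[...,2]; c={"top":(.5564,.1177),"scene":(.561,.114)}[n]
    yaw=np.radians(-5.2); mx=np.array([np.cos(yaw),np.sin(yaw)])
    rx=(X-c[0])*mx[0]+(Y-c[1])*mx[1]; ry=-(X-c[0])*mx[1]+(Y-c[1])*mx[0]
    br=(d>0)&(np.hypot(rx,ry)<.07)&(Z>.102)&(H>3)&(H<28)&(S>80)
    Q=np.stack([rx[br],ry[br],Z[br],H[br],S[br]],1)*[1e3,1e3,1e3,1,1]
    print(n,len(Q)); 
    for lo in range(100,160,5):
        q=Q[(Q[:,2]>=lo)&(Q[:,2]<lo+5)]
        if len(q): print(lo,len(q),q.mean(0).round(1),q[:,0].min().round(1),q[:,0].max().round(1),q[:,1].min().round(1),q[:,1].max().round(1))
    u=np.argwhere(br); i=P[br][:,2].argmax(); print("tip",P[br][i],Q[i],u[i])
    bl=(d>0)&(H>95)&(H<130)&(S>100)&(abs(X-.5355)<.03)&(abs(Y+.2)<.03)
    q=P[bl&(Z>.06)&(Z<.13)]; print("barrel",len(q),circ(q,.016)[:2] if len(q)>20 else 0)
E
```

```text
time 8.6
joint_pos [-0.3222  0.1377  0.2717  1.7069  0.      0.2571]
tcp_pos [ 0.537  -0.1793  0.2519]
ft_force [0.6988 0.3598 0.1388]
torque [ 0.0123 -0.0369  0.0185]
width 0.9993
grip_force 0.0
axes
 [[-0.8368  0.5474 -0.002 ]
 [ 0.5474  0.8368  0.0007]
 [ 0.002  -0.0005 -1.    ]]
t 8.6 inc mm [-10.  -17.7  91.9] deg [  0.   -0.1 -28. ]
top 378
100 16 [ -0.5   0.4 103.7  15.6 118.7] -15.6 7.0 -14.4 22.1
105 22 [ -2.4  -5.5 108.2  17.5 146.8] -20.5 4.7 -15.0 12.8
110 20 [ -9.6  -4.2 113.1  16.1 151.4] -35.5 3.9 -14.5 6.1
115 51 [-23.6  -6.9 117.6  11.5 182. ] -35.4 1.1 -16.8 17.8
120 63 [-15.6  -2.  122.7  11.  191.5] -32.4 -5.7 -17.1 18.2
125 86 [ -8.8  -0.9 127.   11.3 184.4] -29.4 -2.0 -15.8 17.1
130 13 [-14.9  -2.5 131.8  16.  159.9] -25.4 -3.2 -8.0 7.8
135 8 [-21.3  -4.4 137.9  17.6 140.5] -30.9 -17.2 -8.1 4.2
140 26 [-26.9  -2.5 142.4  17.5 151.2] -36.7 -18.1 -8.0 7.5
145 66 [-28.4   0.1 147.6  18.7 144.5] -35.9 -20.7 -7.3 8.5
150 7 [-25.9   1.  151.2  18.4 145.3] -28.1 -22.9 -1.1 3.5
tip [0.5318 0.1235 0.152 ] [-25.0138   3.5254 152.0221  18.     146.    ] [266 189]
barrel 0 0
scene 551
100 23 [ -4.5   2.4 103.6  19.2 123.3] -17.7 1.7 -13.8 22.2
105 52 [ -7.6  -4.  107.4  20.1 165.4] -28.0 2.0 -13.5 14.1
110 65 [-10.5  -0.  112.5  20.2 180. ] -38.9 -1.5 -13.1 17.3
115 36 [-14.8  -1.  116.6  18.4 187. ] -38.7 -2.0 -11.7 10.8
120 36 [-19.2  -2.3 123.3  14.  209. ] -29.5 -7.1 -15.2 17.7
125 58 [-14.2   0.2 127.1  16.4 216.1] -26.3 -5.4 -13.2 18.8
130 10 [-22.5  -2.4 132.8  19.9 150.4] -26.3 -13.8 -6.1 2.0
135 21 [-24.9  -1.2 137.9  19.7 144.7] -30.9 -19.7 -6.3 8.9
140 26 [-26.3   0.6 142.6  20.1 160.5] -33.5 -21.3 -5.9 10.2
145 27 [-29.3   1.2 147.5  20.4 158. ] -34.2 -24.6 -4.3 8.0
tip [0.5978 0.1732 0.4563] [ 31.3182  62.334  456.3145  17.      96.    ] [  0 491]
barrel 474 [ 0.5357 -0.2001]
```

Request:
carry_out(increments=[-5, -9, 0, 0, 0, -8, -10, -18, 20, 0, 0, -16, -10, -18, 40, 0, 0, -24, -10, -18, 60, 0, 0, -28, -10, -18, 80, 0, 0, -28, -10, -18, 80, 0, 0, -28])

```text
time: 9.25
tcp_pos: [0.5346, -0.1975, 0.1692]
tcp_rot: [0.048, 0.999, 0.001, -0.003]
ft_force: [-0.4, 0.4, -0.1]
width: 1.002
grip_force: 0.0
```

```bash
python3 - <<'E'
from h import *
st(); inc([.5357,-.1998,.087],down(174.8))
im,d=viewer.get_image("wrist"); cv2.imwrite("pics/w5.png",im)
E
```

```text
time 9.25
joint_pos [-0.3538  0.1268  0.0991  1.5497 -0.     -0.2572]
tcp_pos [ 0.5346 -0.1975  0.1692]
ft_force [-0.3842  0.4095 -0.1303]
torque [0.0943 0.0543 0.0293]
width 1.0022
grip_force 0.0
axes
 [[-0.9953  0.0965 -0.0061]
 [ 0.0964  0.9953  0.0022]
 [ 0.0063  0.0016 -1.    ]]
t 9.25 inc mm [-1.8 -2.4 82.2] deg [ 0.1 -0.4 -0.3]
```

View pics/w5.png

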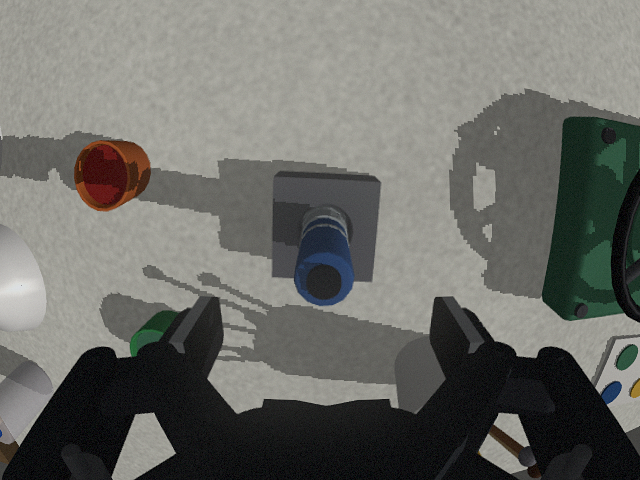

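The gun top, at (324,283), is centred between the fingers. I'll descend and grip it.

Request:
carry_out(increments=[-2, -1.5, 40, 0, 0, 0, -2, -1.5, 70, 0, 0, 0, -2, -1.5, 82, 0, 0, 0, -2, -1.5, 82, 0, 0, 0])

```text
time: 9.7
tcp_pos: [0.5375, -0.1995, 0.0905]
tcp_rot: [0.048, 0.999, 0.0, -0.001]
ft_force: [-0.6, 0.2, 0.3]
width: 1.001
grip_force: 0.0
```

Request:
carry_out(increments=[0, 0, 0, 0, 0, 0, 0, 0, 0, 0, 0, 0, 0, 0, 0, 0, 0, 0, 0, 0, 0, 0, 0, 0, 0, 0, 0, 0, 0, 0, 0, 0, 0, 0, 0, 0, 0, 0, 0, 0, 0, 0], grip=0, squeeze=90)

```text
time: 10.4
tcp_pos: [0.5388, -0.1999, 0.0926]
tcp_rot: [0.048, 0.999, -0.0, 0.001]
ft_force: [-0.3, 1.2, 5.3]
width: 0.358
grip_force: 88.3
```

```bash
python3 - <<'E'
from h import *
st()
E
```

```text
time 10.4
joint_pos [-0.3554  0.1352 -0.039   1.3946  0.0001 -0.2592]
tcp_pos [ 0.5388 -0.1999  0.0926]
ft_force [-0.3041  1.1571  5.2841]
torque [0.1645 0.1567 0.0482]
width 0.3576
grip_force 88.3336
axes
 [[-0.9954  0.0961  0.002 ]
 [ 0.0961  0.9954 -0.0006]
 [-0.002  -0.0004 -1.    ]]
```

Request:
carry_out(increments=[0, 0, -15, 0, 0, 0, 0, 0, -40, 0, 0, 0, 0, 0, -80, 0, 0, 0, 0, 0, -120, 0, 0, 0, 0, 0, -165, 0, 0, 0, 0, 0, -165, 0, 0, 0])

```text
time: 11.0
tcp_pos: [0.5393, -0.2003, 0.2636]
tcp_rot: [0.048, 0.999, -0.001, 0.004]
ft_force: [0.1, 0.4, -2.4]
width: 0.352
grip_force: 89.3
```

```bash
cat >> h.py <<'E'
YAW,TIP,MZ=-5.2,np.array([.5292,.120,.151]),.0826
RT=tilted(YAW,np.degrees(.42)); N=-RT.as_matrix()[:,2]
def tcp_for(gap,tip=TIP,dx=0.): return tip+gap*N+MZ*N-RT.as_matrix()[:,0]*dx
E
python3 - <<'E'
from h import *
st(); inc(tcp_for(.04),RT); print(RT.as_matrix(),N)
E
```

```text
time 11.0
joint_pos [-0.3555  0.155   0.3141  1.7207 -0.     -0.2592]
tcp_pos [ 0.5393 -0.2003  0.2636]
ft_force [ 0.1415  0.4337 -2.3915]
torque [0.0539 0.0168 0.0499]
width 0.3515
grip_force 89.3188
axes
 [[-0.9953  0.0962  0.0086]
 [ 0.0962  0.9954 -0.0032]
 [-0.0088 -0.0024 -1.    ]]
t 11.0 inc mm [ 90.9 317.5  -0.9] deg [ -0.2 -23.6  -0.3]
[[-0.9093  0.0906  0.4061]
 [ 0.0828  0.9959 -0.037 ]
 [-0.4078  0.     -0.9131]] [-0.4061  0.037   0.9131]
```

Request:
carry_out(increments=[11, 40, -1, 0, -3, 0, 22, 80, -1, 0, -6, 0, 34, 120, -1, 0, -9, 0, 45, 160, -1, 0, -12, 0, 57, 200, -1, 0, -15, 0, 68, 240, -1, 0, -18, 0, 80, 280, -1, 0, -21, 0, 91, 317, -1, 0, -23.6, 0])

```text
time: 11.8
tcp_pos: [0.4768, 0.1258, 0.2569]
tcp_rot: [0.047, 0.978, -0.01, 0.205]
ft_force: [1.7, 0.1, -4.1]
width: 0.353
grip_force: 89.6
```

Request:
carry_out(increments=[0, 0, 0, 0, 0, 0, 0, 0, 0, 0, 0, 0])

```text
time: 12.0
tcp_pos: [0.4771, 0.1254, 0.2568]
tcp_rot: [0.046, 0.978, -0.01, 0.204]
ft_force: [-0.1, 0.5, -3.6]
width: 0.354
grip_force: 90.2
```

```bash
python3 - <<'E'
from h import *
st(); inc(tcp_for(.04),RT)
im1,d1=viewer.get_image("scene"); im2,d2=viewer.get_image("top"); np.save("pics/s6.npy",d1); np.save("pics/t6.npy",d2); cv2.imwrite("pics/s6.png",im1); cv2.imwrite("pics/t6.png",im2)
a=cv2.resize(im1[110:250,330:470],None,fx=4,fy=4,interpolation=cv2.INTER_CUBIC)[:, :400*2]
im3,_=viewer.get_image("wrist"); cv2.imwrite("pics/w6.png",im3)
b=cv2.resize(im3[150:450,220:440],None,fx=1,fy=1)
o=np.zeros((560,800,3),np.uint8); o[:,:560]=a; o[:300,570:790]=b; cv2.imwrite("pics/c6.png",o)
E
```

```text
time 12.0
joint_pos [ 0.3581 -0.4233 -0.2807  1.3401 -0.1756  0.418 ]
tcp_pos [0.4771 0.1254 0.2568]
ft_force [-0.0837  0.4935 -3.5626]
torque [ 0.0163  0.6585 -0.0256]
width 0.3536
grip_force 90.2207
axes
 [[-0.9129  0.0932  0.3975]
 [ 0.0852  0.9957 -0.0377]
 [-0.3993 -0.0006 -0.9168]]
t 12.0 inc mm [-4.6 -0.7 -4.7] deg [-0.1 -0.5 -0.1]
```

View pics/c6.png

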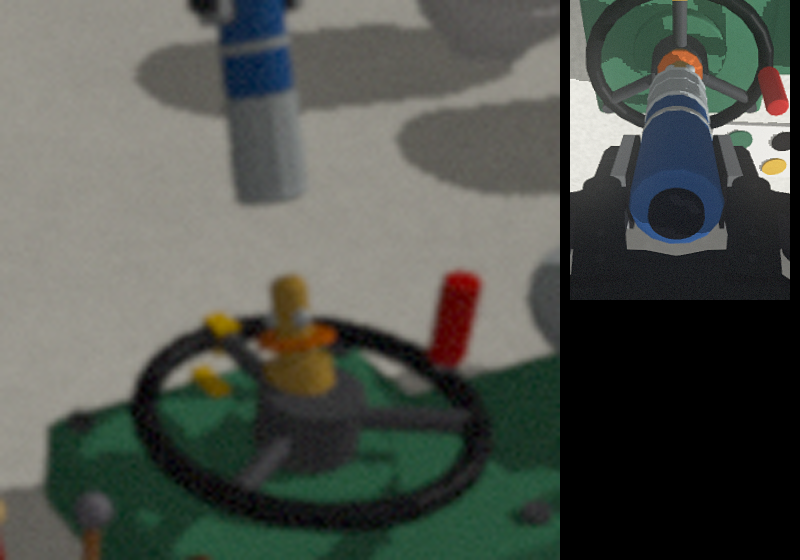

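```bash
python3 - <<'E'
from h import *
def proj(n,p):
    c=viewer.calibration(n); q=np.linalg.inv(c["world_from_camera"])@np.append(p,1); return np.array([c["fx"]*q[0]/q[2]+c["cx"],c["fy"]*q[1]/q[2]+c["cy"]])
s=manip.get_state(); T=R.from_quat(s["tcp_rot"]).as_matrix(); p=s["tcp_pos"]
pts={"mouth":p+T@[0,0,.0826],"nose_top":p+T@[0,0,.0336],"mouth_dx3":p+T@[.003,0,.0826],"mouth_dy3":p+T@[0,.003,.0826],"top":p+T@[0,0,-.0474],"tip":TIP,"collar":TIP-.029*N,"tip-20":TIP-.02*N}
crops={"scene":(330,110,"s6"),"top":(150,200,"t6")}
o=np.zeros((560,560,3),np.uint8)
for n,(u0,v0,f) in crops.items():
    im=cv2.imread(f"pics/{f}.png")[v0:v0+140,u0:u0+140] if n=="scene" else cv2.imread(f"pics/{f}.png")[v0:v0+140,u0:u0+140]
    im=cv2.resize(im,None,fx=4,fy=4,interpolation=cv2.INTER_CUBIC)
    for k,v in pts.items():
        q=(proj(n,v)-[u0,v0]+.5)*4; print(n,k,q.round(1)); 
        if "_d" not in k: cv2.circle(im,tuple(int(x) for x in q),3,(255,0,255),-1)
    cv2.imwrite(f"pics/{f}o.png",im)
a=cv2.imread("pics/s6o.png")[:420,150:550]; b=cv2.imread("pics/t6o.png")[60:480,60:460]
cv2.imwrite("pics/o6.png",np.hstack([a,b]))
E
```

```text
scene mouth [273.9 201.7]
scene nose_top [261.8  96.2]
scene mouth_dx3 [270.3 201.5]
scene mouth_dy3 [279.3 200.4]
scene top [241.  -86.7]
scene tip [290.3 275. ]
scene collar [297.5 334.6]
scene tip-20 [295.3 316.2]
top mouth [145.1 307.6]
top nose_top [105.4 346.4]
top mouth_dx3 [145.  314.8]
top mouth_dy3 [137.6 307.1]
top top [ 26.6 423.3]
top tip [166.8 272.3]
top collar [186.2 253.1]
top tip-20 [180.4 258.9]
```

View pics/o6.png

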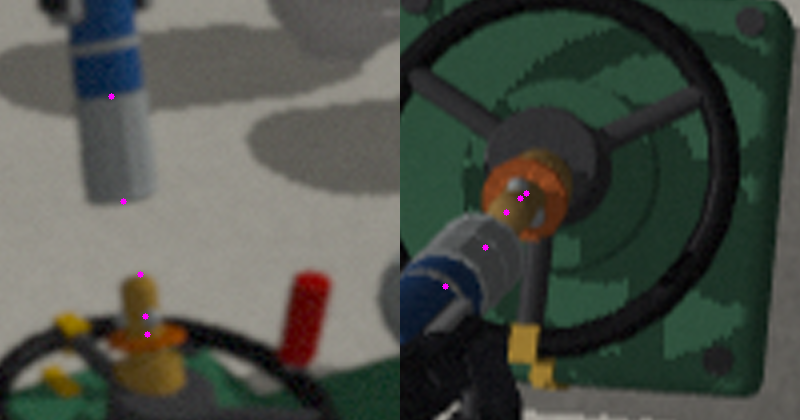

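```bash
python3 - <<'E'
from h import *
s=manip.get_state(); T=R.from_quat(s["tcp_rot"]).as_matrix(); p=s["tcp_pos"]
for n,f in (("scene","s6"),("top","t6")):
    im=cv2.imread(f"pics/{f}.png"); P=cloud(n,im,np.load(f"pics/{f}.npy")); Q=((P-p)@T).reshape(-1,3)*1000
    for lo,hi,r in ((0,15,16),(15,30,16),(36,50,17.5),(50,64,17.5),(64,80,17.5)):
        q=Q[(Q[:,2]>lo)&(Q[:,2]<hi)&(np.hypot(Q[:,0],Q[:,1])<26)]
        if len(q)>15: print(n,lo,len(q),circ(q/1000,r/1000)[:2]*1000)
    q=Q[(np.hypot(Q[:,0],Q[:,1])<22)&(Q[:,2]>60)&(Q[:,2]<95)]; print("max z",np.percentile(q[:,2],[90,97,99]))
    # nipple post in machine-tilted frame around TIP
    U=((P-TIP)@RT.as_matrix()).reshape(-1,3)*1000
    imh=cv2.cvtColor(im,cv2.COLOR_BGR2HSV).reshape(-1,3)
    if n=="scene":
      for lo,hi in ((3,10),(10,17),(3,17)):
        q=U[(U[:,2]>lo)&(U[:,2]<hi)&(np.hypot(U[:,0],U[:,1])<16)&(imh[:,1]>80)]; print("post",lo,len(q),circ(q/1000,.009)[:2]*1000 if len(q)>5 else 0)
      q=U[(np.hypot(U[:,0],U[:,1])<14)&(U[:,2]<15)]; print("tip z",np.percentile(q[:,2],[1,3,10]))
P=cloud("top",cv2.imread("pics/top2.png"),np.load("pics/top2.npy")); imh=cv2.cvtColor(cv2.imread("pics/top2.png"),cv2.COLOR_BGR2HSV).reshape(-1,3)
U=((P-TIP)@RT.as_matrix()).reshape(-1,3)*1000
q=U[(U[:,2]>2)&(U[:,2]<17)&(np.hypot(U[:,0],U[:,1])<16)&(imh[:,1]>80)]; print("top post",len(q),circ(q/1000,.009)[:2]*1000)
q=U[(np.hypot(U[:,0],U[:,1])<14)&(U[:,2]<15)]; print("tip z",np.percentile(q[:,2],[1,3,10]))
E
```

```text
scene 0 146 [4.3279 0.5654]
scene 15 147 [4.6478 0.7915]
scene 36 140 [5.435  1.1164]
scene 50 142 [5.1707 1.425 ]
scene 64 162 [4.975  1.1013]
max z [79.5944 82.1075 82.4157]
post 3 32 [5.163 0.718]
post 10 29 [5.0167 0.1193]
post 3 61 [5.0999 0.4589]
tip z [-242.472  -239.0533 -227.335 ]
top 0 64 [3.4968 0.7914]
top 15 89 [3.5876 1.0416]
top 36 88 [4.2122 1.6685]
top 50 93 [4.0446 1.5136]
top 64 92 [3.7958 1.3752]
max z [79.3752 80.2286 80.6548]
top post 78 [4.92   0.7974]
tip z [-0.7717 -0.1108  0.6657]
```

Request:
carry_out(increments=[-2, -0.7, 0, 0, -0.5, 0, -4, -1.3, 8, 0, -0.5, 0, -4, -1.3, 16, 0, -0.5, 0, -4, -1.3, 24, 0, -0.5, 0, -4, -1.3, 30, 0, -0.5, 0, -4, -1.3, 30, 0, -0.5, 0])

```text
time: 12.75
tcp_pos: [0.4934, 0.1214, 0.2298]
tcp_rot: [0.047, 0.977, -0.01, 0.208]
ft_force: [-0.3, -0.0, -3.2]
width: 0.357
grip_force: 90.2
```

```bash
cat > chk.py <<'E'
from h import *
s=manip.get_state(); T=R.from_quat(s["tcp_rot"]).as_matrix(); p=s["tcp_pos"]
print("t",s["time"],"F tool",(T.T@s["ft_force"]).round(1),"torque tool",(T.T@s["torque"]).round(2),"w",s["width"],s["grip_force"])
tip=TIP+RT.as_matrix()@[.0006,-.0006,0]
e=RT.as_matrix().T@(tip-p); print("to tip in nipple frame mm",(e*1000).round(1),"gap",(e[2]-.0826)*1000,"rot err",(R.from_matrix(T).inv()*RT).as_rotvec(degrees=True).round(2))
acc=[]
for n in ("scene","top"):
    im,d=viewer.get_image(n); P=cloud(n,im,d); Q=((P-p)@T).reshape(-1,3)*1000
    for lo,hi,r in ((0,30,16),(38,64,17.5)):
        q=Q[(Q[:,2]>lo)&(Q[:,2]<hi)&(np.hypot(Q[:,0],Q[:,1])<26)]
        if len(q)>15: print(n,lo,len(q),circ(q/1000,r/1000)[:2]*1000)
    cv2.imwrite(f"pics/{n}_c.png",im)
E
python3 chk.py
```

```text
t 12.75 F tool [ 1.6 -0.   2.8] torque tool [0.02 0.69 0.01] w 0.3567939209991237 90.22029519081116
to tip in nipple frame mm [ 0.1  1.2 86.6] gap 3.970280507240451 rot err [-0.18 -0.07 -0.29]
scene 0 288 [ 3.4039 -0.9205]
scene 38 257 [ 3.9464 -0.524 ]
top 0 132 [2.4828 0.0566]
top 38 139 [3.1492 0.8178]
```

Request:
carry_out(increments=[0.9, 1.8, 0, 0, 0, 0, 0.9, 1.8, 0, 0, 0, 0, 0.9, 1.8, 0, 0, 0, 0])

```text
time: 13.15
tcp_pos: [0.4929, 0.1237, 0.2313]
tcp_rot: [0.047, 0.977, -0.01, 0.209]
ft_force: [0.1, -1.0, -3.2]
width: 0.354
grip_force: 90.2
```

```bash
cat > rel.py <<'E'
from h import *
M=RT.as_matrix()
def fit(gap):
    o=[]
    for n in ("scene","top"):
        im,d=viewer.get_image(n); P=cloud(n,im,d); U=((P-TIP)@M).reshape(-1,3)*1000
        post={"scene":np.array([5.1,.46]),"top":np.array([4.92,.8])}[n]
        row=[]
        for lo,hi,r in ((-44,-8,17.5),(-80,-55,16)):
            q=U[(U[:,2]>lo-gap)&(U[:,2]<hi-gap)&(np.hypot(U[:,0]-4,U[:,1])<26)]
            row.append((post-circ(q/1000,r/1000)[:2]*1000).round(2) if len(q)>15 else None)
        print(n,"needed move xy at nose, barrel:",row)
        cv2.imwrite(f"pics/{n}_r.png",im)
import sys
fit(float(sys.argv[1]))
E
python3 rel.py 4; python3 chk.py | head -2
```

```text
scene needed move xy at nose, barrel: [array([0.93, 0.64]), array([1.56, 1.15])]
top needed move xy at nose, barrel: [array([ 1.13, -0.12]), array([27.21, 14.59])]
t 13.25 F tool [ 1.4 -1.1  3.3] torque tool [-0.02  0.74 -0.06] w 0.3535817935162548 90.21935105323792
to tip in nipple frame mm [ 0.  -0.9 88.1] gap 5.526269487468177 rot err [-0.12  0.05 -0.28]
```

Request:
carry_out(increments=[0.9, 0.1, 4, 0, 0, 0, 0.9, 0.1, 8, 0, 0, 0, 0.9, 0.1, 12, 0, 0, 0, 0.9, 0.1, 16, 0, 0, 0, 0.9, 0.1, 20, 0, 0, 0, 0.9, 0.1, 20, 0, 0, 0])

```text
time: 13.95
tcp_pos: [0.5002, 0.1228, 0.2115]
tcp_rot: [0.047, 0.977, -0.01, 0.208]
ft_force: [-0.4, -0.9, -3.7]
width: 0.353
grip_force: 90.2
```

```bash
python3 chk.py
```

```text
t 13.95 F tool [ 1.8 -0.9  3.3] torque tool [-0.04  0.71  0.01] w 0.35298526227216787 90.22007346153259
to tip in nipple frame mm [-1.3 -0.8 67.2] gap -15.44712703506458 rot err [-0.15 -0.02 -0.29]
scene 0 285 [ 3.2153 -1.2865]
scene 38 252 [ 3.9507 -0.3955]
top 0 121 [2.6744 0.1265]
top 38 144 [3.1447 0.761 ]
```

Request:
carry_out(increments=[0, 0, 2, 0, 0, 0, 0, 0, 4, 0, 0, 0, 0, 0, 6, 0, 0, 0, 0, 0, 8, 0, 0, 0, 0, 0, 10, 0, 0, 0, 0, 0, 12, 0, 0, 0, 0, 0, 14, 0, 0, 0, 0, 0, 14, 0, 0, 0])

```text
time: 14.85
tcp_pos: [0.506, 0.1227, 0.199]
tcp_rot: [0.047, 0.977, -0.01, 0.208]
ft_force: [3.8, 2.8, -7.3]
width: 0.355
grip_force: 89.8
```

```bash
python3 chk.py
```

```text
t 14.85 F tool [-0.2  3.2  8.1] torque tool [-0.93  0.3  -0.01] w 0.3553052261284202 89.81323957443237
to tip in nipple frame mm [-1.1 -1.2 53.4] gap -29.244898109722772 rot err [-0.09  0.01 -0.28]
scene 0 275 [ 3.107  -0.8841]
scene 38 243 [ 3.7382 -0.4134]
top 0 113 [2.8336 0.2022]
top 38 135 [3.4632 0.7658]
```

Request:
carry_out(increments=[0, 0.7, 2, 0, 0, 0, 0, 0.7, 4, 0, 0, 0, 0, 0.7, 6, 0, 0, 0, 0, 0.7, 8, 0, 0, 0, 0, 0.7, 10, 0, 0, 0, 0, 0.7, 10, 0, 0, 0])

```text
time: 15.55
tcp_pos: [0.5101, 0.1226, 0.1908]
tcp_rot: [0.047, 0.977, -0.01, 0.209]
ft_force: [-5.4, 0.6, 3.6]
width: 0.357
grip_force: 91.1
```

```bash
python3 chk.py
```

```text
t 15.55 F tool [ 3.4  0.1 -5.5] torque tool [ 0.03  1.16 -0.02] w 0.35682386351767087 91.08372688293457
to tip in nipple frame mm [-0.7 -1.5 44.2] gap -38.43753853967582 rot err [-0.13  0.06 -0.3 ]
scene 0 275 [ 3.2957 -1.0319]
scene 38 246 [ 4.292  -0.6298]
top 0 104 [3.0016 0.2312]
top 38 123 [3.6774 0.8118]
```

Request:
carry_out(increments=[0, 0, 1, 0, 0, 0, 0, 0, 2, 0, 0, 0, 0, 0, 2, 0, 0, 0])

```text
time: 15.95
tcp_pos: [0.5109, 0.1226, 0.1892]
tcp_rot: [0.047, 0.977, -0.01, 0.209]
ft_force: [-5.2, 0.1, 4.1]
width: 0.354
grip_force: 91.5
```

Request:
carry_out(increments=[0, 0, 1, 0, 0, 0, 0, 0, 2, 0, 0, 0, 0, 0, 2, 0, 0, 0])

```text
time: 16.25
tcp_pos: [0.5117, 0.1226, 0.1892]
tcp_rot: [0.047, 0.977, -0.01, 0.21]
ft_force: [-15.4, 0.7, 15.2]
width: 0.353
grip_force: 93.1
```

Request:
carry_out(increments=[0, 0, 1, 0, 0, 0, 0, 0, 1, 0, 0, 0])

```text
time: 16.45
tcp_pos: [0.512, 0.1226, 0.1892]
tcp_rot: [0.047, 0.977, -0.01, 0.21]
ft_force: [-20.5, 0.1, 21.4]
width: 0.356
grip_force: 93.8
```

```bash
python3 chk.py; python3 - <<'E'
import cv2,numpy as np
a=cv2.resize(cv2.imread("pics/scene_c.png")[130:240,340:440],None,fx=4,fy=4,interpolation=cv2.INTER_CUBIC)
b=cv2.resize(cv2.imread("pics/top_c.png")[210:320,150:250],None,fx=4,fy=4,interpolation=cv2.INTER_CUBIC)
cv2.imwrite("pics/fin1.png",np.hstack([a,b]))
E
```

```text
t 16.45 F tool [  9.8  -1.8 -27.9] torque tool [ 0.7   2.97 -0.02] w 0.35570643292695425 93.80380153656006
to tip in nipple frame mm [ 0.4 -1.6 41.9] gap -40.67353292533776 rot err [-0.06  0.21 -0.3 ]
scene 0 269 [ 3.8448 -1.1111]
scene 38 246 [ 4.7735 -0.7776]
top 0 101 [-23.4419 -11.2852]
top 38 126 [4.6371 0.5772]
```

View pics/fin1.png

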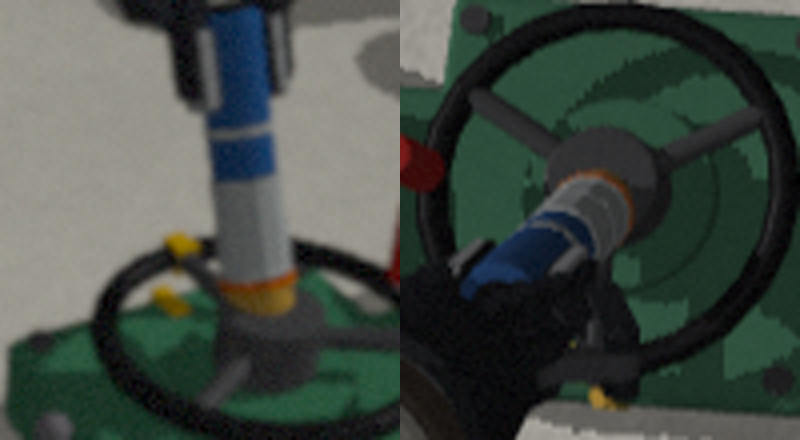

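```bash
python3 - <<'E'
from h import *
def f(im):
    hsv=cv2.cvtColor(im,cv2.COLOR_BGR2HSV); o=[]
    m=cv2.inRange(hsv,(18,120,80),(34,255,255)); m[:185]=0;m[225:]=0;m[:,:370]=0;m[:,395:]=0
    n,l,s,c=cv2.connectedComponentsWithStats(m); return [(s[i,4],c[i].round(2)) for i in range(1,n) if s[i,4]>6]
print(f(cv2.imread("pics/s4.png"))); print(f(viewer.get_image("scene")[0])); st()
E
```

```text
[(np.int32(35), array([385.2 , 190.71])), (np.int32(37), array([382.16, 204.84]))]
[(np.int32(35), array([385.2 , 190.71])), (np.int32(37), array([382.16, 204.84]))]
time 16.6
joint_pos [ 0.3257 -0.3821 -0.3888  1.1734 -0.1681  0.3887]
tcp_pos [0.512  0.1226 0.1892]
ft_force [-20.51     0.1911  21.872 ]
torque [-0.3834  3.0025 -0.307 ]
width 0.352
grip_force 93.8053
axes
 [[-0.9074  0.0959  0.4092]
 [ 0.0879  0.9954 -0.0384]
 [-0.411   0.0012 -0.9116]]
```

```bash
python3 - <<'E'
from h import *
c=viewer.calibration("scene"); W=c["world_from_camera"]
im,d=cv2.imread("pics/s4.png"),np.load("pics/s4.npy"); P=cloud("scene",im,d)
X,Y,Z=P[...,0],P[...,1],P[...,2]; V=im.max(-1)
rim=(V<60)&(abs(np.hypot(X-.5612,Y-.1144)-.08)<.012)&(Z>.08)&(Z<.1); C=circ(P[rim],.08)[:2]; print(C,rim.sum())
hsv=cv2.cvtColor(im,cv2.COLOR_BGR2HSV); m=cv2.inRange(hsv,(18,120,80),(34,255,255))>0
for v0,v1 in ((185,197),(199,212)):
    k=np.zeros_like(m);k[v0:v1,370:395]=m[v0:v1,370:395]; p=P[k]; q=np.median(p,0); print(len(p),q,np.degrees(np.arctan2(q[1]-C[1],q[0]-C[0]))%360, np.degrees(np.arctan2(*(p.mean(0)[:2]-C)[::-1])))
E
```

```text
[0.5611 0.1137] 1277
35 [0.4804 0.1247 0.095 ] 172.22364591135772 -177.39815924013112
37 [0.4768 0.1245 0.0581] 172.70932019481518 171.73701601122386
```

```bash
python3 -c "
from plant import manip
print(manip.hand_in())"
```

```text
the job is handed in; nothing more can be done
None
```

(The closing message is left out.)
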